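# Press a print onto its photo block in the air press

## Robot

A 7-joint arm with a two-finger parallel gripper is mounted at the origin on the work surface. World frame = base frame: x ahead of the robot, y to its left, z up, the work surface at z = 0. Lengths are in m, angles in rad, forces in N, time in s.
With the tool pointing down it reaches from about 0.425 to 0.95 m from the base axis. Payload 16.7 kg.
Tool frame: the origin (TCP) lies on the centre line of the jaws, within the pads' length; the fingertips stand manip.tcp_to_tips ahead of it and the grasp point (between the pads) lies 6 mm ahead of it (manip.tcp_to_tips is the distance from the TCP to the fingertips, in m); x points along the fingers, y is the direction in which the jaws open and shut, and the axes are right-handed (so a half turn about x gives the same grasp; the last joint's range is limited). The gripper opens to 94 mm and grips with 3 to 60 N. Pads are 16 mm wide; open, the fingers measure 119 mm over their backs; the gripper's body (75 mm by 177 mm) begins 78 mm behind the grasp point.
Start: joints at [-1.438, 0.426, 0.074, 1.606, -0.034, 1.111, -0.067], TCP at [0.188, 0.648, 0.23] pointing down, gripper open.
Joint ranges: [-2.85, 2.85], [-0.5, 2.14], [-1.23, 1.37], [0.21, 2.46], [-1.02, 4.16], [0.16, 2.05], [-2.73, 2.73]. Speed limits (rad/s): [1.89, 1.89, 2.39, 2.39, 3.01, 3.01, 3.01].

## Interface

Orientations are given as a unit quaternion [x, y, z, w].
In Python, from station import manip gives the robot as it stands. The module is installed in compiled form; this text tells all that it offers.
- The arm moves only by the tool apply_moves, never from a script. Its argument "steps" is a list of rows, each an object of numbers: "dx", "dy", "dz": the shift along the tool's x, y, z in mm; "ax", "ay", "az": the turn, a rotation vector about the tool's x, y, z in degrees; "jaw": the closure, from 0 (fully open) to 1 (shut). A call has 1 to 5 rows; each row shifts and turns the commanded pose from where the row before left it, along the tool's axes as they then stand; what a row does not reach is not made up. A row lasts 1/10 s, in which the tool goes at most 50 mm and 8.59 degrees, less where a joint would pass 70% of its speed; a pose out of reach is approached as far as the arm can. A call with a gripper value outside its range is refused whole. The fingers move at their own pace and stop on an object; the grip force is fixed at half the most. Time passes only in rows, so rows that do not move let the fingers close. It gives the time, the measured TCP pose, the force and the opening at its end, in the units of the state.
- manip.sense(): the state, without advancing time (a new reading comes with each control period).
- manip.grab_frame(name): name is "side" or "top" or "wrist"; returns a dict with "color" (384x512x3 uint8, blue, green, red), "z_map" (384x512 float32, m along the optical axis (not along the pixel's ray), 0 where there is no reading), "fov_y" (degrees; the focal length in pixels is half the picture's height over the tangent of half this angle, whatever the lens; pixels are square), "cx", "cy" (the principal point, pixels), "R" (3x3) and "t" (3): a world point X has camera coordinates R X + t; the wrist camera has in their place "hand_eye" (4x4, takes a point from camera to tool coordinates, whose origin is the TCP and whose axes are the tool frame's). Camera axes: x right, y down, z forward; pixel columns grow to the right and rows downward; lengths in m; the calibration is good to about 2 mm. A picture is of the moment at which its call begins: read the wrist's pose just before it.
- manip.sign_off(): hands the job in, once; it reports no verdict.
Trained networks look in a picture, given as the dict that the camera call returned (one of the last four; its "shot" number tells which), for a name from the list of things; names that differ only in an ending like _2 or _b are one class to them, and where a whole thing is asked for, a point or a joint stands for the part that bears it (a point fixed in the world has none). Each returns a list of dicts, best first, with "confidence" (0 to 1); they miss things now and then, are a little off and sometimes report something else, mostly with a low value. They report only what shows in the picture. A call takes as long as a camera call. They do not tell look-alikes from the thing itself.
- manip.recognise(picture, label): "centre" ([x, y, z] in m, in world coordinates, good to about 4 mm: the middle of the surface that is visible of it).
- manip.tip_of(picture, label): "centre" ([x, y, z] in m, in world coordinates, good to about 4 mm: a listed point, or the origin of a listed thing).
The state is a dict: "t": time; "joints": joint angles; "qd": joint speeds; "effort": joint torques, N m; "ee_pos": TCP position; "eef_rot": TCP orientation; "contact_force": force on the tool from outside, world axes, zero at the start; "wrist_torque": the same for the moment, N m; "width": finger opening in m.
Only numpy, scipy, OpenCV 4.12 (cv2) and the standard library are available. Lean on these libraries where they do the work, as an engineer would, in place of code of your own. Each camera call takes 0.05 s, during which the arm holds its last target. There are 200 camera calls.

## Task

Load the long photo block, picture side up, into the nest of the air press: push one end under the lip of the sprung jaw, lower the other end behind the fixed front stop and let go, so that it lies flat and central in the nest. Then pull the black air knob straight out to its on detent, keep the pad pressed on the block for three seconds, and push the knob fully home again. Leave the block in the nest and do not disturb the other things on the table.

Things in the scene. Friction and masses are not known exactly. Their poses are not given: they have to be found in the camera images.
- block_center (a point): centre of the long photo block: loose flat plywood bar, 120 mm long (its x), 50 mm wide (its y), 18 mm thick (its z, up), a printed picture on its top, 50 to 100 g. It starts flat on the table, underside 9 mm below this point. Both ends are alike. The square photo block has the same finish.
- nest (a point): where the block's centre lies once seated in the air press, 49 mm above the table. x: level, along the block, from front stop to sprung jaw (the press's open front faces the robot's right, so x points to its left); z up. The block rests on a riser 36 mm wide, 118 mm long, its top 9 mm below this point; its sides overhang by 7 mm, free for fingers: the base plate there is 20 mm above the table.
- stop_face (a point): top edge of the inner face of the fixed front stop, a steel bar 40 mm wide and 10 mm thick at the open front end of the nest: 60 mm before nest along its x, 7 mm above the riser, 47 mm above the table. The seated block's front end rests against this face.
- jaw_face (a point): middle of the front face of the sprung steel jaw (40 mm wide) at the rear end of the nest, at the height of nest. At rest at x = +57 mm from nest, with a block seated at +60 mm. It slides along nest x away from the stop, up to 12 mm; 3 N at rest plus 0.5 N per mm. When the block is let go the spring pushes it back against the stop.
- jaw_lip (a point): tip of the lip along the jaw's top, reaching 5 mm over the block's rear end; this point on its underside is 23.5 mm above the riser. The block goes under only with its rear end down on the riser and its front end 6 to 9 degrees up, and must be pushed 4 to 7 mm beyond its seat before the front end drops behind the stop.
- jaw (a joint): travel of the sprung jaw, m: 0 at rest with an empty nest, 0.003 with the block seated, 0.012 at its limit
- pad: the rubber press pad, origin at the centre of its underside (36 mm across, 12 mm thick, on a rod 16 mm across), straight above nest. Raised, the origin is 94 mm above the table, 36 mm above a seated block. It moves down as the air knob is pulled and up as it is pushed in, and presses a seated block with about 3 N with the knob fully out.
- head_arm (a point): underside of the press's head arm, straight above nest, 178 mm above the table. The arm spans 60 mm along nest x (+-30) and from the column to y = +33 mm; the air cylinder stands on it, up to 315 mm above the table. The column stands at y = -117 to -177 mm, x = -33 to +53 mm. So hold the block near its front end and lean the gripper back, out of the press's front (towards -x), 20 degrees or more.
- knob_cap (a point): middle of the cap of the push-pull air knob: black disc 32 mm across, 12 mm thick (6 mm each way along its axis), on a neck 20 mm across, alone on the sloping panel at the robot's end of the press. Its z axis points out of the panel, 35 degrees from vertical, leaning to the press's front: pull along +z, push along -z. Its y axis is level. Pushed in, this point is 20 mm off the panel.
- panel (a point): where the knob's axis meets the sloping aluminium panel of the control pod (110 mm wide, 100 mm along the slope, 35 degrees from level, low edge to the press's front), 85 mm above the table; the middle of the panel. A round gauge stands behind the panel's top edge, 55 to 75 mm further along x, up to 160 mm above the table. (This point's own axes are those of the press.)
- air_knob (a joint): travel of the air knob, m: 0 is fully in (off), 0.016 fully out (on). An over-centre detent half-way snaps it to the nearer end; it takes up to about 13 N to pull or push it over.
- press: the whole air press, a grey C-frame with its base plate 200 mm (x) by 420 mm (y, from -198 to +222 mm), fixed to the table; origin on the table under nest, axes parallel to those of nest. Its front (-x) faces the robot's right, the column is farthest from the robot.
- square_center (a point): centre of the square photo block, 70 x 70 x 18 mm, loose: leave alone
- tape: roll of clear tape, 100 mm across, 25 mm high, origin under its centre: leave alone
- brayer: hand roller, rubber roll 90 mm long, wooden handle: leave alone
- squeegee: wood and plastic hand squeegee, 100 mm wide, 12 mm high: leave alone
- stapler: stapler, 130 mm long, 48 mm high: leave alone
- spray: spray bottle, 60 mm across, 170 mm high: leave alone
There are look-alikes about, which are no part of the job. What is shaped like the part that bears block_center but orange or purple is not meant.

How it is judged:
By the outcome, as a careful person would: the job done as asked, in the order asked, and still so for the second after the job is handed in, with the robot touching nothing.
It also fails if it takes over 72 s, if anything falls off the work surface, if the arm or the gripper's body presses on something with over 40 N, if the wrist force passes 120 N, or if a joint passes its speed limit or range.

## Working session

There is one attempt and no reset: what is moved stays moved. The work goes in short steps, Python scripts to look and compute and a tool call to move; the robot and the scene stay as the last step left them, time stands still between calls to the robot, and variables do not carry over. Pictures are saved under pics/ and viewed, about 8 in all and at most 12, crops included, and the job is handed in when it is done.

Besides the shell and the picture viewer there is one more tool, called after ">>>" as name([rows], argument=value, ...), one row to a line, values as JSON. apply_moves: Moves the arm, as the interface text tells. Its arguments: {"type":"object","properties":{"steps":{"type":"array","items":{"type":"object","properties":{"dx":{"type":"number"},"dy":{"type":"number"},"dz":{"type":"number"},"ax":{"type":"number"},"ay":{"type":"number"},"az":{"type":"number"},"jaw":{"type":"number"}}}}},"required":["steps"]}

```bash
mkdir -p pics; cat > h.py <<'E'
from station import manip
import numpy as np, cv2
from scipy.spatial.transform import Rotation as Ro
E
python3 - <<'E'
from h import *
s=manip.sense(); print({k:np.round(v,3) for k,v in s.items()}, manip.tcp_to_tips)
f={}
for n in ("side","top"):
    f[n]=manip.grab_frame(n); cv2.imwrite(f"pics/{n}0.png",f[n]["color"])
    for l in ["block_center","nest","stop_face","jaw_face","jaw_lip","knob_cap","panel","press","pad","square_center","head_arm"]:
        print(n,l,[(np.round(d["centre"],3).tolist(),round(d["confidence"],2)) for d in manip.tip_of(f[n],l)[:3]])
    print("R",np.round(f[n]["R"],3).tolist(),f[n]["t"],f[n]["fov_y"])
E
```

```text
{'t': np.float64(0.0), 'joints': array([-1.438,  0.427,  0.074,  1.607, -0.034,  1.111, -0.067]), 'qd': array([ 0.   ,  0.003, -0.001,  0.001,  0.   ,  0.   ,  0.   ]), 'effort': array([ 1.0000e-03, -9.3584e+01,  3.6670e+00, -4.5420e+01, -4.9000e-02,
        2.0000e-02,  0.0000e+00]), 'ee_pos': array([0.188, 0.648, 0.23 ]), 'eef_rot': array([ 0.099,  0.7  , -0.1  ,  0.7  ]), 'contact_force': array([-0.591,  0.09 , -0.679]), 'wrist_torque': array([ 0.003, -0.009,  0.021]), 'width': np.float64(0.095)} 0.025
side block_center [([0.751, -0.213, 0.006], 0.97), ([0.32, -0.161, 0.011], 0.81), ([0.609, -0.234, 0.009], 0.68)]
side nest [([0.656, 0.074, 0.05], 0.96), ([0.608, -0.234, 0.008], 0.37)]
side stop_face [([0.65, 0.016, 0.048], 0.67)]
side jaw_face [([0.655, 0.134, 0.045], 0.44)]
side jaw_lip [([0.658, 0.124, 0.063], 0.57)]
side knob_cap [([0.652, 0.076, 0.09], 0.52), ([0.487, 0.041, 0.104], 0.38)]
side panel [([0.49, 0.051, 0.086], 0.75), ([0.651, 0.075, 0.087], 0.57)]
side press [([0.653, 0.076, 0.001], 0.66)]
side pad [([0.651, 0.074, 0.092], 0.6)]
side square_center [([0.46, -0.22
[... 261 characters left out ...]
2], 0.98), ([0.276, -0.317, 0.009], 0.88), ([0.752, -0.211, 0.008], 0.67)]
top nest [([0.652, 0.076, 0.05], 0.75), ([0.607, -0.234, 0.011], 0.49)]
top stop_face [([0.644, 0.013, 0.044], 0.57)]
top jaw_face [([0.656, 0.137, 0.05], 0.57)]
top jaw_lip [([0.656, 0.135, 0.05], 0.71), ([0.653, 0.128, 0.068], 0.4)]
top knob_cap [([0.49, 0.036, 0.104], 0.55)]
top panel [([0.49, 0.05, 0.084], 0.73)]
top press [([0.65, 0.076, 0.003], 0.93), ([0.455, -0.235, 0.009], 0.72)]
top pad []
top square_center [([0.652, 0.079, 0.003], 0.62)]
top head_arm [([0.653, 0.078, 0.18], 0.61)]
R [[0.006, -1.0, -0.001], [-0.987, -0.006, -0.163], [0.163, 0.002, -0.987]] [0.01821242 0.53125495 1.35644562] 47.51716737257672
```

View pics/side0.png

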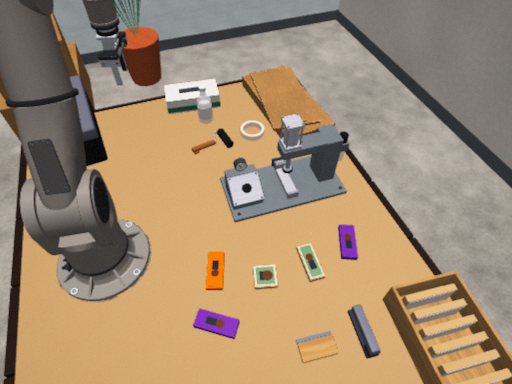

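View pics/top0.png

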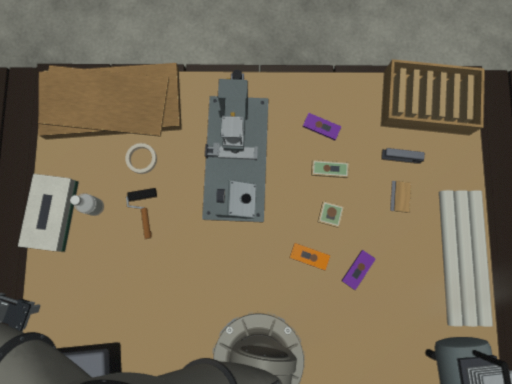

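The long block, cream and green, is at side pixel (310,262) and top pixel (330,169). The orange and purple bars are the look-alikes. The press nest is at top (232,150) and the knob at (246,198).

```bash
cat >> h.py <<'E'
import json
def pose(s=None):
    s=s or manip.sense(); return np.array(s["ee_pos"]),Ro.from_quat(s["eef_rot"])
def leanR(L,yaw=0,sgn=1):
    "tool x = down leaning so gripper tilts to -y by L deg; tool y = sgn*world X; then yaw about z"
    L=np.radians(L); x=np.array([0,np.sin(L),-np.cos(L)]); y=np.array([sgn,0,0.]); 
    return Ro.from_euler('z',yaw,degrees=True)*Ro.from_matrix(np.c_[x,y,np.cross(x,y)])
def plan(p1,R1,n,p0=None,R0=None):
    if p0 is None: p0,R0=pose()
    rv=(R0.inv()*R1).as_rotvec(); d=(np.array(p1)-p0)/n; rows=[]
    st=Ro.from_rotvec(rv/n); R=R0
    for i in range(n):
        v=R.inv().apply(d)*1000; a=np.degrees(rv/n); R=R*st
        rows.append(dict(zip(["dx","dy","dz","ax","ay","az"],[float(round(q,1)) for q in [*v,*a]])))
    for r in rows: print(json.dumps(r))
def px2w(fr,u,v,z=None,T=None):
    f=fr["color"].shape[0]/2/np.tan(np.radians(fr["fov_y"]/2))
    ray=np.array([(u-fr["cx"])/f,(v-fr["cy"])/f,1.])
    if T is None: R=np.array(fr["R"]).T; o=-R@np.array(fr["t"])
    else: R=T[:3,:3]; o=T[:3,3]
    d=R@ray; k=(z-o[2])/d[2]; return o+k*d
def wristT(fr,s):
    T=np.eye(4); T[:3,:3]=Ro.from_quat(s["eef_rot"]).as_matrix(); T[:3,3]=s["ee_pos"]; return T@np.array(fr["hand_eye"])
E
python3 - <<'E'
from h import *
p,R=pose(); print(R.as_matrix().round(2))
for sg in (1,-1): print(sg,np.degrees((R.inv()*leanR(0,0,sg)).as_rotvec()))
A=(np.array([.40,.40,.42]),leanR(0,0,1)); B=(np.array([.47,.04,.42]),A[1])
plan(*A,10); plan(*B,8,*A)
E
```

```text
[[-0.    0.28  0.96]
 [-0.    0.96 -0.28]
 [-1.   -0.   -0.  ]]
1 [ 7.37901824e+01 -1.67520995e-03  5.21446211e-03]
-1 [-1.06209818e+02 -5.63423100e-03 -1.81006585e-03]
{"dx": -19.0, "dy": -17.9, "dz": 27.2, "ax": 7.4, "ay": -0.0, "az": 0.0}
{"dx": -19.0, "dy": -14.3, "dz": 29.3, "ax": 7.4, "ay": -0.0, "az": 0.0}
{"dx": -19.0, "dy": -10.4, "dz": 30.9, "ax": 7.4, "ay": -0.0, "az": 0.0}
{"dx": -19.0, "dy": -6.3, "dz": 32.0, "ax": 7.4, "ay": -0.0, "az": 0.0}
{"dx": -19.0, "dy": -2.2, "dz": 32.5, "ax": 7.4, "ay": -0.0, "az": 0.0}
{"dx": -19.0, "dy": 2.0, "dz": 32.6, "ax": 7.4, "ay": -0.0, "az": 0.0}
{"dx": -19.0, "dy": 6.2, "dz": 32.0, "ax": 7.4, "ay": -0.0, "az": 0.0}
{"dx": -19.0, "dy": 10.3, "dz": 31.0, "ax": 7.4, "ay": -0.0, "az": 0.0}
{"dx": -19.0, "dy": 14.1, "dz": 29.4, "ax": 7.4, "ay": -0.0, "az": 0.0}
{"dx": -19.0, "dy": 17.8, "dz": 27.3, "ax": 7.4, "ay": -0.0, "az": 0.0}
{"dx": 0.0, "dy": 8.7, "dz": 45.0, "ax": 0.0, "ay": 0.0, "az": 0.0}
{"dx": 0.0, "dy": 8.7, "dz": 45.0, "ax": 0.0, "ay": 0.0, "az": 0.0}
{"dx": 0.0, "dy": 8.7, "dz": 45.0, "ax": 0.0, "ay": 0.0, "az": 0.0}
{"dx": 0.0, "dy": 8.7, "dz": 45.0, "ax": 0.0, "ay": 0.0, "az": 0.0}
{"dx": 0.0, "dy": 8.7, "dz": 45.0, "ax": 0.0, "ay": 0.0, "az": 0.0}
{"dx": 0.0, "dy": 8.7, "dz": 45.0, "ax": 0.0, "ay": 0.0, "az": 0.0}
{"dx": 0.0, "dy": 8.7, "dz": 45.0, "ax": 0.0, "ay": 0.0, "az": 0.0}
{"dx": 0.0, "dy": 8.7, "dz": 45.0, "ax": 0.0, "ay": 0.0, "az": 0.0}
```

>>> apply_moves([
  {"dx": -19, "dy": -17.9, "dz": 27.2, "ax": 7.4},
  {"dx": -19, "dy": -14.3, "dz": 29.3, "ax": 7.4},
  {"dx": -19, "dy": -10.4, "dz": 30.9, "ax": 7.4},
  {"dx": -19, "dy": -6.3, "dz": 32, "ax": 7.4},
  {"dx": -19, "dy": -2.2, "dz": 32.5, "ax": 7.4},
])

```text
validation failed for argument at $.st...
```

>>> apply_moves([
  {"dx": -19, "dy": 2, "dz": 32.6, "ax": 7.4},
  {"dx": -19, "dy": 6.2, "dz": 32, "ax": 7.4},
  {"dx": -19, "dy": 10.3, "dz": 31, "ax": 7.4},
  {"dx": -19, "dy": 14.1, "dz": 29.4, "ax": 7.4},
  {"dx": -19, "dy": 17.8, "dz": 27.3, "ax": 7.4},
])

```text
validation failed for argument at $.st...
```

>>> apply_moves([
  {"dy": 8.7, "dz": 45},
  {"dy": 8.7, "dz": 45},
  {"dy": 8.7, "dz": 45},
  {"dy": 8.7, "dz": 45},
  {"dy": 8.7, "dz": 45},
])

```text
validation failed for argument at $.st...
```

>>> apply_moves([
  {"dy": 8.7, "dz": 45},
  {"dy": 8.7, "dz": 45},
  {"dy": 8.7, "dz": 45},
  {"dz": 0},
  {"dz": 0},
])

```text
validation failed for argument at $.st...
```

>>> apply_moves([
  {"dx": -19, "dy": -17.9, "dz": 27.2, "ax": 7.4, "ay": 0, "az": 0, "jaw": 0},
  {"dx": -19, "dy": -14.3, "dz": 29.3, "ax": 7.4, "ay": 0, "az": 0, "jaw": 0},
  {"dx": -19, "dy": -10.4, "dz": 30.9, "ax": 7.4, "ay": 0, "az": 0, "jaw": 0},
  {"dx": -19, "dy": -6.3, "dz": 32, "ax": 7.4, "ay": 0, "az": 0, "jaw": 0},
  {"dx": -19, "dy": -2.2, "dz": 32.5, "ax": 7.4, "ay": 0, "az": 0, "jaw": 0},
])

```text
t: 1.7
ee_pos: [0.2947, 0.5229, 0.3264]
eef_rot: [0.318, 0.631, -0.318, 0.631]
contact_force: [-0.1, 0.5, 0.2]
width: 0.0938
```

>>> apply_moves([
  {"dx": -19, "dy": 2, "dz": 32.6, "ax": 7.4, "ay": 0, "az": 0, "jaw": 0},
  {"dx": -19, "dy": 6.2, "dz": 32, "ax": 7.4, "ay": 0, "az": 0, "jaw": 0},
  {"dx": -19, "dy": 10.3, "dz": 31, "ax": 7.4, "ay": 0, "az": 0, "jaw": 0},
  {"dx": -19, "dy": 14.1, "dz": 29.4, "ax": 7.4, "ay": 0, "az": 0, "jaw": 0},
  {"dx": -19, "dy": 17.8, "dz": 27.3, "ax": 7.4, "ay": 0, "az": 0, "jaw": 0},
])

```text
t: 2.2
ee_pos: [0.4002, 0.3984, 0.4214]
eef_rot: [0.502, 0.498, -0.502, 0.498]
contact_force: [0.5, 0.5, -1.2]
width: 0.0943
```

>>> apply_moves([
  {"dx": 0, "dy": 8.7, "dz": 45, "ax": 0, "ay": 0, "az": 0, "jaw": 0},
  {"dx": 0, "dy": 8.7, "dz": 45, "ax": 0, "ay": 0, "az": 0, "jaw": 0},
  {"dx": 0, "dy": 8.7, "dz": 45, "ax": 0, "ay": 0, "az": 0, "jaw": 0},
  {"dx": 0, "dy": 8.7, "dz": 45, "ax": 0, "ay": 0, "az": 0, "jaw": 0},
  {"dx": 0, "dy": 8.7, "dz": 45, "ax": 0, "ay": 0, "az": 0, "jaw": 0},
])

```text
t: 2.7
ee_pos: [0.4422, 0.1725, 0.4206]
eef_rot: [0.501, 0.499, -0.501, 0.499]
contact_force: [0.6, -0.5, -0.2]
width: 0.0939
```

>>> apply_moves([
  {"dx": 0, "dy": 8.7, "dz": 45, "ax": 0, "ay": 0, "az": 0, "jaw": 0},
  {"dx": 0, "dy": 8.7, "dz": 45, "ax": 0, "ay": 0, "az": 0, "jaw": 0},
  {"dx": 0, "dy": 8.7, "dz": 45, "ax": 0, "ay": 0, "az": 0, "jaw": 0},
  {"dx": 0, "dy": 0, "dz": 0, "ax": 0, "ay": 0, "az": 0, "jaw": 0},
  {"dx": 0, "dy": 0, "dz": 0, "ax": 0, "ay": 0, "az": 0, "jaw": 0},
])

```text
t: 3.2
ee_pos: [0.4678, 0.0387, 0.4207]
eef_rot: [0.502, 0.499, -0.501, 0.498]
contact_force: [-0.4, 1.2, -0.0]
width: 0.0941
```

```bash
python3 - <<'E'
from h import *
s=manip.sense(); print(np.round(s["joints"],2),s["ee_pos"],s["eef_rot"])
f=manip.grab_frame("wrist"); cv2.imwrite("pics/w1.png",f["color"]); np.savez("w1.npz",c=f["color"],z=f["z_map"],T=wristT(f,s),fov=f["fov_y"],cx=f["cx"],cy=f["cy"])
print(np.round(f["hand_eye"],3).tolist())
for l in ["nest","stop_face","jaw_face","jaw_lip","knob_cap","panel"]:
    print(l,[(np.round(d["centre"],3).tolist(),round(d["confidence"],2)) for d in manip.tip_of(f,l)[:2]])
E
```

```text
[-0.99 -0.11  0.71  1.8   0.07  1.43 -0.3 ] [0.46781093 0.03865751 0.42069947] [ 0.50171866  0.49875103 -0.50107596  0.49844626]
[[-0.0, -0.264, 0.965, -0.153], [1.0, 0.001, 0.001, -0.0], [-0.001, 0.965, 0.264, -0.078], [0.0, 0.0, 0.0, 1.0]]
nest [([0.644, 0.077, 0.051], 0.64), ([0.493, 0.054, 0.085], 0.3)]
stop_face [([0.649, 0.018, 0.047], 0.9)]
jaw_face [([0.658, 0.136, 0.048], 0.9)]
jaw_lip [([0.654, 0.128, 0.06], 0.96)]
knob_cap [([0.49, 0.041, 0.101], 0.63)]
panel [([0.491, 0.053, 0.086], 0.66), ([0.65, 0.017, 0.048], 0.61)]
```

View pics/w1.png

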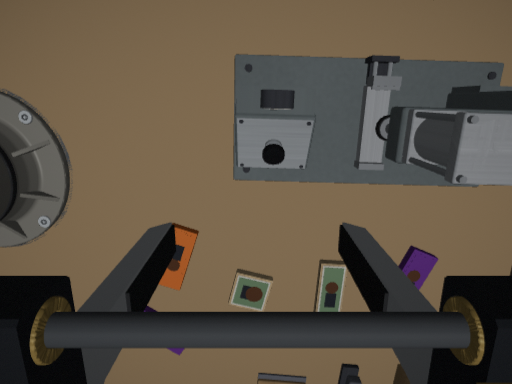

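The wrist view shows the riser at (375,125), the stop at (371,166), the jaw at (382,70) and the knob at (273,154). The target block is at (331,290), partly hidden by the gripper bar.

```bash
cat >> h.py <<'E'
def cloud(f,T):
    z=f["z_map"] if "z_map" in f else f["z"]; h,w=z.shape; fl=h/2/np.tan(np.radians(float(f["fov_y" if "fov_y" in f else "fov"])/2))
    v,u=np.mgrid[:h,:w]; P=np.stack([(u-float(f["cx"]))/fl*z,(v-float(f["cy"]))/fl*z,z],-1)
    W=P@T[:3,:3].T+T[:3,3]; W[z<=0]=np.nan; return W
E
python3 - <<'E'
from h import *
d=np.load("w1.npz"); W=cloud(d,d["T"]); c=d["c"].astype(int)
def rep(n,m,box):
    k=np.zeros(m.shape,bool); u0,u1,v0,v1=box; k[v0:v1,u0:u1]=1; m=m&k; q=W[m]
    r=cv2.minAreaRect(q[:,:2].astype(np.float32)*1000)
    print(n,len(q),"mean",q.mean(0).round(4),"min",np.percentile(q,2,0).round(4),"max",np.percentile(q,98,0).round(4),"rect",np.round(r[0],1),np.round(r[1],1),round(r[2],1))
Z=W[...,2]
rep("riser",(Z>.036)&(Z<.0435),(350,400,60,170))
rep("stop",(Z>.0445)&(Z<.051),(350,395,150,180))
rep("jawtop",(Z>.058)&(Z<.08),(360,405,55,95))
rep("cap",(c.max(-1)<50)&(Z>.09),(255,292,138,172))
rep("base",(Z>.015)&(Z<.024),(225,512,50,195))
m=(Z>.05)&(c.max(-1)>90)
q=W[115:175,235:318][m[115:175,235:318]]; A=np.c_[q[:,:2],np.ones(len(q))]; s=np.linalg.lstsq(A,q[:,2],rcond=None)[0]; print("panel slope",s, np.degrees(np.arctan(s[:2])))
rep("panel",m,(235,318,115,175))
E
```

```text
riser 1568 mean [0.6501 0.0767 0.0392] min [0.6336 0.0184 0.0371] max [0.6696 0.1321 0.0414] rect [652.2  89.9] [163.4  39.3] 88.1
stop 160 mean [0.6498 0.0124 0.0464] min [0.63   0.007  0.0446] max [0.6694 0.0167 0.0483] rect [650.   12.1] [10.3 40.8] 87.4
jawtop 428 mean [0.6531 0.1387 0.0691] min [0.6343 0.1288 0.0616] max [0.6738 0.1479 0.072 ] rect [654.4 138.7] [19.1 40.7] 87.2
cap 357 mean [0.491  0.043  0.1071] min [0.477  0.0286 0.0987] max [0.5048 0.0555 0.114 ] rect [491.6  42.5] [29.4 28.5] 1.1
base 15243 mean [0.6252 0.0953 0.0193] min [ 0.4377 -0.0201  0.0171] max [0.831  0.1778 0.0215] rect [640.5  77.4] [200.4 420.4] 88.0
panel slope [0.02233098 0.69409249 0.03796447] [ 1.27925807 34.76422436]
panel 3148 mean [0.4916 0.0584 0.0895] min [0.4413 0.0149 0.0593] max [0.5423 0.0911 0.1118] rect [491.8  52.7] [ 79.7 105.3] 87.9
```

```bash
python3 - <<'E'
from h import *
R=leanR(35); x=R.as_matrix()[:,0]; G=np.array([.607,-.275,.021]); plan(G-.006*x-.12*x,R,10)
E
```

```text
{"dx": 29.6, "dy": 14.0, "dz": 38.7, "ax": -0.0, "ay": 3.5, "az": -0.0}
{"dx": 27.2, "dy": 14.0, "dz": 40.4, "ax": -0.0, "ay": 3.5, "az": -0.0}
{"dx": 24.7, "dy": 14.0, "dz": 42.0, "ax": -0.0, "ay": 3.5, "az": -0.0}
{"dx": 22.1, "dy": 14.0, "dz": 43.5, "ax": -0.0, "ay": 3.5, "az": -0.0}
{"dx": 19.4, "dy": 14.0, "dz": 44.7, "ax": -0.0, "ay": 3.5, "az": -0.0}
{"dx": 16.6, "dy": 14.0, "dz": 45.8, "ax": -0.0, "ay": 3.5, "az": -0.0}
{"dx": 13.8, "dy": 14.0, "dz": 46.8, "ax": -0.0, "ay": 3.5, "az": -0.0}
{"dx": 10.9, "dy": 14.0, "dz": 47.5, "ax": -0.0, "ay": 3.5, "az": -0.0}
{"dx": 8.0, "dy": 13.9, "dz": 48.1, "ax": -0.0, "ay": 3.5, "az": -0.0}
{"dx": 5.0, "dy": 13.9, "dz": 48.5, "ax": -0.0, "ay": 3.5, "az": -0.0}
```

>>> apply_moves([
  {"dx": 29.6, "dy": 14, "dz": 38.7, "ax": 0, "ay": 3.5, "az": 0, "jaw": 0},
  {"dx": 27.2, "dy": 14, "dz": 40.4, "ax": 0, "ay": 3.5, "az": 0, "jaw": 0},
  {"dx": 24.7, "dy": 14, "dz": 42, "ax": 0, "ay": 3.5, "az": 0, "jaw": 0},
  {"dx": 22.1, "dy": 14, "dz": 43.5, "ax": 0, "ay": 3.5, "az": 0, "jaw": 0},
  {"dx": 19.4, "dy": 14, "dz": 44.7, "ax": 0, "ay": 3.5, "az": 0, "jaw": 0},
])

```text
t: 4.05
ee_pos: [0.5265, -0.1236, 0.2952]
eef_rot: [0.56, 0.564, -0.432, 0.427]
contact_force: [0.4, 0.9, 1.1]
width: 0.0941
```

>>> apply_moves([
  {"dx": 16.6, "dy": 14, "dz": 45.8, "ax": 0, "ay": 3.5, "az": 0, "jaw": 0},
  {"dx": 13.8, "dy": 14, "dz": 46.8, "ax": 0, "ay": 3.5, "az": 0, "jaw": 0},
  {"dx": 10.9, "dy": 14, "dz": 47.5, "ax": 0, "ay": 3.5, "az": 0, "jaw": 0},
  {"dx": 8, "dy": 13.9, "dz": 47, "ax": 0, "ay": 3.5, "az": 0, "jaw": 0},
  {"dx": 5, "dy": 13.9, "dz": 47, "ax": 0, "ay": 3.5, "az": 0, "jaw": 0},
])

```text
t: 4.55
ee_pos: [0.5871, -0.2978, 0.1793]
eef_rot: [0.611, 0.617, -0.354, 0.347]
contact_force: [2.0, 0.5, 1.2]
width: 0.0941
```

```bash
python3 - <<'E'
from h import *
s=manip.sense(); print(np.round(s["joints"],2),s["ee_pos"],s["eef_rot"],s["qd"].round(2))
f=manip.grab_frame("wrist"); cv2.imwrite("pics/w2.png",f["color"]); T=wristT(f,s); np.savez("w2.npz",c=f["color"],z=f["z_map"],T=T,fov=f["fov_y"],cx=f["cx"],cy=f["cy"])
W=cloud(f,T); Z=W[...,2]; m=(Z>.012)&(Z<.024)&(abs(W[...,0]-.607)<.06)&(abs(W[...,1]+.235)<.09)
q=W[m]; print(len(q),q.mean(0),np.median(Z[(Z<.01)&(Z>-.01)])); print(cv2.minAreaRect(q[:,:2].astype(np.float32)*1000))
E
```

```text
[ 0.11  0.78  0.78  1.51 -0.84  1.57  1.08] [ 0.58707756 -0.29780344  0.17933828] [ 0.61128049  0.61653817 -0.35444562  0.34725372] [ 1.18  0.98 -0.48 -0.99 -0.48  0.64  0.49]
5644 [ 0.60446794 -0.2370365   0.01738482] -0.0010862871345432845
((604.6763916015625, -233.92100524902344), (119.91846466064453, 50.04401397705078), 86.27278900146484)
```

View pics/w2.png

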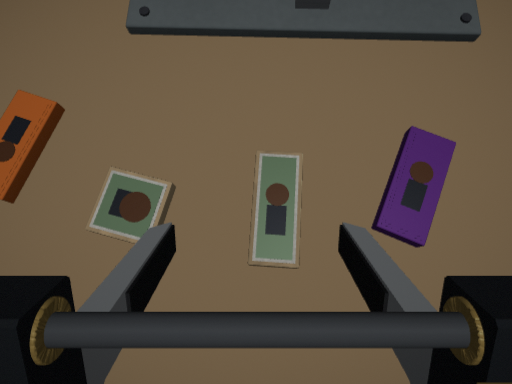

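The target block spans (250,152) to (302,267) and is well seen. The fit gives 119.9 x 50.0 mm, yaw about -3.7°. I'll let the arm settle, then approach.

>>> apply_moves([
  {"dx": 0, "dy": 0, "dz": 0, "ax": 0, "ay": 0, "az": 0, "jaw": 0},
  {"dx": 0, "dy": 0, "dz": 0, "ax": 0, "ay": 0, "az": 0, "jaw": 0},
  {"dx": 0, "dy": 0, "dz": 0, "ax": 0, "ay": 0, "az": 0, "jaw": 0},
])

```text
t: 4.9
ee_pos: [0.5871, -0.2955, 0.1824]
eef_rot: [0.611, 0.616, -0.355, 0.349]
contact_force: [-0.7, 0.6, 1.0]
width: 0.0942
```

```bash
python3 - <<'E'
from h import *
s=manip.sense(); print(np.round(s["joints"],2),s["qd"].round(2))
R=leanR(35,-3.7); x=R.as_matrix()[:,0]; G=np.array([.6021,-.2738,.0225]); A=(G-.036*x,R); print(G-.006*x); plan(*A,3); plan(G-.006*x,R,2,*A)
f=manip.grab_frame("wrist");  T=wristT(f,s)
W=cloud(f,T); Z=W[...,2]; m=(Z>.012)&(Z<.024)&(abs(W[...,0]-.605)<.05)&(abs(W[...,1]+.235)<.09)
q=W[m]; print(cv2.minAreaRect(q[:,:2].astype(np.float32)*1000))
E
```

```text
[ 0.11  0.77  0.78  1.52 -0.84  1.57  1.08] [-0.02 -0.02  0.    0.    0.    0.    0.  ]
[ 0.60187791 -0.27723429  0.02741491]
{"dx": 37.7, "dy": 5.0, "dz": 21.6, "ax": 1.0, "ay": 1.6, "az": 0.9}
{"dx": 37.2, "dy": 4.8, "dz": 22.5, "ax": 1.0, "ay": 1.6, "az": 0.9}
{"dx": 36.6, "dy": 4.7, "dz": 23.5, "ax": 1.0, "ay": 1.6, "az": 0.9}
{"dx": 15.0, "dy": -0.0, "dz": -0.0, "ax": 0.0, "ay": 0.0, "az": 0.0}
{"dx": 15.0, "dy": -0.0, "dz": -0.0, "ax": 0.0, "ay": 0.0, "az": 0.0}
((604.6752319335938, -233.841064453125), (120.20620727539062, 50.04357147216797), 86.17828369140625)
```

>>> apply_moves([
  {"dx": 37.7, "dy": 5, "dz": 21.6, "ax": 1, "ay": 1.6, "az": 0.9, "jaw": 0},
  {"dx": 37.2, "dy": 4.8, "dz": 22.5, "ax": 1, "ay": 1.6, "az": 0.9, "jaw": 0},
  {"dx": 36.6, "dy": 4.7, "dz": 23.5, "ax": 1, "ay": 1.6, "az": 0.9, "jaw": 0},
  {"dx": 0, "dy": 0, "dz": 0, "ax": 0, "ay": 0, "az": 0, "jaw": 0},
  {"dx": 0, "dy": 0, "dz": 0, "ax": 0, "ay": 0, "az": 0, "jaw": 0},
])

```text
t: 5.45
ee_pos: [0.6002, -0.2953, 0.0525]
eef_rot: [0.648, 0.606, -0.338, 0.315]
contact_force: [0.8, -0.4, 1.0]
width: 0.0939
```

```bash
python3 - <<'E'
from h import *
R=leanR(35,-3.8); x=R.as_matrix()[:,0]; G=np.array([.6021,-.2738,.0225]); plan(G-.006*x,R,2)
E
```

```text
{"dx": 15.5, "dy": 0.2, "dz": -0.2, "ax": -0.0, "ay": -0.0, "az": -0.0}
{"dx": 15.5, "dy": 0.2, "dz": -0.2, "ax": -0.0, "ay": -0.0, "az": -0.0}
```

>>> apply_moves([
  {"dx": 15.5, "dy": 0.2, "dz": -0.2, "ax": 0, "ay": 0, "az": 0, "jaw": 0},
  {"dx": 15.5, "dy": 0.2, "dz": -0.2, "ax": 0, "ay": 0, "az": 0, "jaw": 0},
  {"dx": 0, "dy": 0, "dz": 0, "ax": 0, "ay": 0, "az": 0, "jaw": 1},
  {"dx": 0, "dy": 0, "dz": 0, "ax": 0, "ay": 0, "az": 0, "jaw": 1},
  {"dx": 0, "dy": 0, "dz": 0, "ax": 0, "ay": 0, "az": 0, "jaw": 1},
])

```text
t: 5.95
ee_pos: [0.6014, -0.2778, 0.0259]
eef_rot: [0.648, 0.605, -0.338, 0.314]
contact_force: [0.0, -0.7, 0.9]
width: 0.0729
```

>>> apply_moves([
  {"dx": 0, "dy": 0, "dz": 0, "ax": 0, "ay": 0, "az": 0, "jaw": 1},
  {"dx": 0, "dy": 0, "dz": 0, "ax": 0, "ay": 0, "az": 0, "jaw": 1},
  {"dx": 0, "dy": 0, "dz": 0, "ax": 0, "ay": 0, "az": 0, "jaw": 1},
])

```text
t: 6.25
ee_pos: [0.6013, -0.278, 0.0256]
eef_rot: [0.649, 0.605, -0.338, 0.314]
contact_force: [0.9, 0.4, 3.3]
width: 0.0499
```

```bash
cat >> h.py <<'E'
NEST=np.array([.6523,.0770,.049]); RN=Ro.from_euler('z',88,degrees=True)
# block in tool at grasp (yaw taken from tool)
_pg=np.array([.6013,-.278,.0256]); _Rg=Ro.from_quat([.649,.605,-.338,.314])
_y=_Rg.as_matrix()[:,1]; _yaw=np.degrees(np.arctan2(_y[1],_y[0]))+90
_Rb=Ro.from_euler('z',_yaw,degrees=True)
_c=np.array([.6047,-.2339,.009]); _off=_Rg.inv().apply(_c-_pg); _off[1]=0
_Rbt=_Rg.inv()*_Rb
def toolfor(rx,rz,tilt,lat=0):
    "tool pose with block rear-bottom edge at press x=rx,height rz (mm), front raised tilt deg"
    Rb=RN*Ro.from_euler('y',tilt,degrees=True)
    c=NEST*[1,1,0]+RN.apply([rx/1e3,lat/1e3,rz/1e3])+Rb.apply([-.06,0,.009])
    Rt=Rb*_Rbt.inv(); return c-Rt.apply(_off),Rt
def blockat():
    p,R=pose(); Rb=R*_Rbt; rb=RN.inv().apply(p+R.apply(_off)+Rb.apply([.06,0,-.009])-NEST*[1,1,0])*1e3
    e=(RN.inv()*Rb).as_euler('ZYX',degrees=True); print("rear-bottom",rb.round(1),"yaw,tilt,roll",e.round(1)); return rb
E
python3 - <<'E'
from h import *
print(_yaw if 0 else "", __import__("h")._yaw, __import__("h")._off); blockat()
p,R=pose(); A=(p+[0,0,.06],R); B=toolfor(-110,85,7); C=toolfor(-50,58,7); D=toolfor(42,43,7)
for a in (B,C,D): print(a[0].round(4))
plan(*A,2); print(); plan(*B,6,*A); print();plan(*C,2,*B); print();plan(*D,3,*C)
E
```

```text
85.93894803424503 [ 0.03899209  0.         -0.02667324]
rear-bottom [-252.4   35.    -0. ] yaw,tilt,roll [-2.  0.  0.]
[ 0.645  -0.1332  0.1231]
[ 0.6471 -0.0732  0.0961]
[0.6503 0.0187 0.0811]
{"dx": -24.6, "dy": -0.0, "dz": -17.2, "ax": 0.0, "ay": 0.0, "az": 0.0}
{"dx": -24.6, "dy": -0.0, "dz": -17.2, "ax": 0.0, "ay": 0.0, "az": 0.0}

{"dx": 9.0, "dy": 5.6, "dz": -23.7, "ax": -0.3, "ay": -1.2, "az": -0.2}
{"dx": 8.5, "dy": 5.7, "dz": -23.9, "ax": -0.3, "ay": -1.2, "az": -0.2}
{"dx": 8.0, "dy": 5.9, "dz": -24.0, "ax": -0.3, "ay": -1.2, "az": -0.2}
{"dx": 7.5, "dy": 6.0, "dz": -24.1, "ax": -0.3, "ay": -1.2, "az": -0.2}
{"dx": 7.0, "dy": 6.1, "dz": -24.3, "ax": -0.3, "ay": -1.2, "az": -0.2}
{"dx": 6.5, "dy": 6.3, "dz": -24.4, "ax": -0.3, "ay": -1.2, "az": -0.2}

{"dx": 26.0, "dy": 0.0, "dz": -20.1, "ax": 0.0, "ay": 0.0, "az": 0.0}
{"dx": 26.0, "dy": 0.0, "dz": -20.1, "ax": 0.0, "ay": 0.0, "az": 0.0}

{"dx": 18.8, "dy": 0.0, "dz": -24.7, "ax": 0.0, "ay": 0.0, "az": 0.0}
{"dx": 18.8, "dy": 0.0, "dz": -24.7, "ax": 0.0, "ay": 0.0, "az": 0.0}
{"dx": 18.8, "dy": 0.0, "dz": -24.7, "ax": 0.0, "ay": 0.0, "az": 0.0}
```

>>> apply_moves([
  {"dx": -12, "dy": 0, "dz": -8.5, "ax": 0, "ay": 0, "az": 0, "jaw": 1},
  {"dx": -24.6, "dy": 0, "dz": -17.2, "ax": 0, "ay": 0, "az": 0, "jaw": 1},
  {"dx": -12.6, "dy": 0, "dz": -8.7, "ax": 0, "ay": 0, "az": 0, "jaw": 1},
  {"dx": 9, "dy": 5.6, "dz": -23.7, "ax": -0.3, "ay": -1.2, "az": -0.2, "jaw": 1},
  {"dx": 8.5, "dy": 5.7, "dz": -23.9, "ax": -0.3, "ay": -1.2, "az": -0.2, "jaw": 1},
])

```text
t: 6.75
ee_pos: [0.6159, -0.2303, 0.099]
eef_rot: [0.638, 0.602, -0.35, 0.329]
contact_force: [1.1, 0.9, -0.5]
width: 0.0495
```

>>> apply_moves([
  {"dx": 8, "dy": 5.9, "dz": -24, "ax": -0.3, "ay": -1.2, "az": -0.2, "jaw": 1},
  {"dx": 7.5, "dy": 6, "dz": -24.1, "ax": -0.3, "ay": -1.2, "az": -0.2, "jaw": 1},
  {"dx": 7, "dy": 6.1, "dz": -24.3, "ax": -0.3, "ay": -1.2, "az": -0.2, "jaw": 1},
  {"dx": 6.5, "dy": 6.3, "dz": -24.4, "ax": -0.3, "ay": -1.2, "az": -0.2, "jaw": 1},
  {"dx": 0, "dy": 0, "dz": 0, "ax": 0, "ay": 0, "az": 0, "jaw": 1},
])

```text
t: 7.25
ee_pos: [0.6466, -0.1283, 0.1243]
eef_rot: [0.614, 0.598, -0.369, 0.359]
contact_force: [0.2, 0.1, -1.4]
width: 0.0498
```

```bash
python3 - <<'E'
from h import *
s=manip.sense(); blockat(); print(s["joints"].round(2),s["contact_force"],s["width"],s["qd"].round(2))
f=manip.grab_frame("wrist"); cv2.imwrite("pics/w3.png",f["color"]); T=wristT(f,s)
W=cloud(f,T); P=(W-NEST*[1,1,0]); P=RN.inv().apply(P.reshape(-1,3)).reshape(P.shape)*1e3
np.savez("w3.npz",P=P,c=f["color"])
c=f["color"].astype(int); g=(c[...,1]-c[...,2]>15)&(abs(P[...,1])<45)&(P[...,0]<-80)&(P[...,0]>-300)
q=P[g]; print("green",len(q),q.min(0),q.max(0)); r=cv2.minAreaRect(q[:,:2].astype(np.float32)); print(r)
A=np.c_[q[:,:2],np.ones(len(q))]; sl=np.linalg.lstsq(A,q[:,2],rcond=None)[0]; print("tilt",np.degrees(np.arctan(sl[:2])),"z at centre",sl@[*r[0],1])
b=(P[...,2]>10)&(P[...,2]<30)&(P[...,0]>-130)&(P[...,0]<-60); print("base edge x",np.percentile(P[b],2,0))
E
```

```text
rear-bottom [-105.1   -0.6   86. ] yaw,tilt,roll [ 0.5  7.1 -0. ]
[-0.13  0.72  0.69  1.67 -0.91  1.31  0.9 ] [ 0.21555281  0.14475466 -1.40863741] 0.04980870580793915 [0.05 0.02 0.02 0.01 0.   0.01 0.04]
green 7871 [-214.05230742  -19.16315773  102.94214216] [-109.1076348    17.15407787  119.69523295]
((-161.6319580078125, -0.8929100036621094), (104.80806732177734, 35.878353118896484), 0.4437304437160492)
tilt [-7.19848103 -0.09242989] z at centre 110.90451946232729
base edge x [ -99.97914117 -189.35648369   12.37380967]
```

View pics/w3.png

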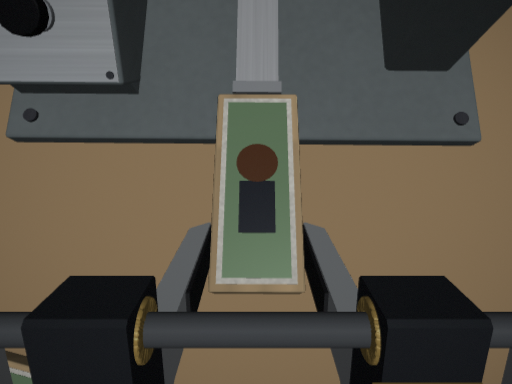

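The block is gripped centrally at (257,195). The riser and stop line up straight ahead at (257,85), and the measured block pose agrees with the model.

```bash
python3 - <<'E'
from h import *
d=np.load("w3.npz"); P=d["P"]; k=np.zeros(P.shape[:2],bool); k[0:95,225:290]=1
for n,a,b in (("riser",37,43),("stop",44.5,51)):
    q=P[k&(P[...,2]>a)&(P[...,2]<b)&(abs(P[...,1])<25)&(P[...,0]>-75)]; print(n,len(q),np.percentile(q,[2,98],0).round(1).tolist(),cv2.minAreaRect(q[:,:2].astype(np.float32)))
C=toolfor(-50,58,7); D=toolfor(44,43,7)
plan(*C,2); print();plan(*D,3,*C)
E
```

```text
riser 3366 [[-54.7, -17.1, 37.7], [23.2, 17.5, 40.4]] ((-22.182601928710938, 0.6150302886962891), (95.8775405883789, 38.78855514526367), 0.5558028221130371)
stop 576 [[-70.2, -18.6, 44.8], [-59.9, 19.3, 47.3]] ((-64.98628234863281, 0.4955158233642578), (11.063502311706543, 39.294677734375), 0.2470419853925705)
{"dx": 25.6, "dy": -0.1, "dz": -18.9, "ax": 0.2, "ay": 0.1, "az": 0.1}
{"dx": 25.6, "dy": -0.2, "dz": -18.8, "ax": 0.2, "ay": 0.1, "az": 0.1}

{"dx": 19.1, "dy": 0.0, "dz": -25.3, "ax": 0.0, "ay": 0.0, "az": 0.0}
{"dx": 19.1, "dy": 0.0, "dz": -25.3, "ax": 0.0, "ay": 0.0, "az": 0.0}
{"dx": 19.1, "dy": 0.0, "dz": -25.3, "ax": 0.0, "ay": 0.0, "az": 0.0}
```

>>> apply_moves([
  {"dx": 25.6, "dy": -0.4, "dz": -18.9, "ax": 0.2, "ay": 0.1, "az": 0.1, "jaw": 1},
  {"dx": 25.6, "dy": -0.5, "dz": -18.8, "ax": 0.2, "ay": 0.1, "az": 0.1, "jaw": 1},
  {"dx": 0, "dy": 0, "dz": 0, "ax": 0, "ay": 0, "az": 0, "jaw": 1},
  {"dx": 0, "dy": 0, "dz": 0, "ax": 0, "ay": 0, "az": 0, "jaw": 1},
])

```text
t: 7.7
ee_pos: [0.6455, -0.0763, 0.095]
eef_rot: [0.618, 0.595, -0.372, 0.355]
contact_force: [0.1, -0.0, -0.1]
width: 0.0496
```

```bash
python3 - <<'E'
from h import *
blockat(); D=toolfor(44,43,7,.4); plan(*D,4); print()
plan(*toolfor(44,40.3,7,.4),1,*D)
E
```

```text
rear-bottom [-53.1   1.1  56.9] yaw,tilt,roll [-0.3  7.   0.1]
{"dx": 14.5, "dy": 0.2, "dz": -19.8, "ax": -0.1, "ay": 0.0, "az": -0.0}
{"dx": 14.5, "dy": 0.2, "dz": -19.8, "ax": -0.1, "ay": 0.0, "az": -0.0}
{"dx": 14.5, "dy": 0.2, "dz": -19.8, "ax": -0.1, "ay": 0.0, "az": -0.0}
{"dx": 14.5, "dy": 0.2, "dz": -19.8, "ax": -0.1, "ay": 0.0, "az": -0.0}

{"dx": 2.4, "dy": 0.0, "dz": 1.3, "ax": 0.0, "ay": 0.0, "az": 0.0}
```

>>> apply_moves([
  {"dx": 14.5, "dy": 0.2, "dz": -19.8, "ax": -0.1, "ay": 0, "az": 0, "jaw": 1},
  {"dx": 14.5, "dy": 0.2, "dz": -19.8, "ax": -0.1, "ay": 0, "az": 0, "jaw": 1},
  {"dx": 14.5, "dy": 0.2, "dz": -19.8, "ax": -0.1, "ay": 0, "az": 0, "jaw": 1},
  {"dx": 14.5, "dy": 0.2, "dz": -19.8, "ax": -0.1, "ay": 0, "az": 0, "jaw": 1},
  {"dx": 0, "dy": 0, "dz": 0, "ax": 0, "ay": 0, "az": 0, "jaw": 1},
])

```text
t: 8.2
ee_pos: [0.6499, 0.0271, 0.0808]
eef_rot: [0.615, 0.598, -0.368, 0.358]
contact_force: [-0.0, 0.2, 0.6]
width: 0.0498
```

```bash
python3 - <<'E'
from h import *
blockat(); D=toolfor(45,40.3,7,.4); plan(*D,1); plan(*toolfor(64.5,40.3,7,.4),4,*D)
E
```

```text
rear-bottom [50.5  1.3 42.9] yaw,tilt,roll [ 0.4  6.8 -0. ]
{"dx": -0.5, "dy": 0.2, "dz": 5.9, "ax": 0.4, "ay": -0.2, "az": 0.1}
{"dx": 2.3, "dy": -0.0, "dz": -4.3, "ax": 0.0, "ay": 0.0, "az": 0.0}
{"dx": 2.3, "dy": -0.0, "dz": -4.3, "ax": 0.0, "ay": 0.0, "az": 0.0}
{"dx": 2.3, "dy": -0.0, "dz": -4.3, "ax": 0.0, "ay": 0.0, "az": 0.0}
{"dx": 2.3, "dy": -0.0, "dz": -4.3, "ax": 0.0, "ay": 0.0, "az": 0.0}
```

>>> apply_moves([
  {"dx": 0, "dy": 0, "dz": 0, "ax": 0, "ay": 0, "az": 0, "jaw": 1},
  {"dx": 0, "dy": 0, "dz": 0, "ax": 0, "ay": 0, "az": 0, "jaw": 1},
  {"dx": 0, "dy": 0, "dz": 0, "ax": 0, "ay": 0, "az": 0, "jaw": 1},
])

```text
t: 8.5
ee_pos: [0.6503, 0.0207, 0.0812]
eef_rot: [0.617, 0.596, -0.37, 0.358]
contact_force: [0.6, 0.3, -1.3]
width: 0.0496
```

```bash
python3 - <<'E'
from h import *
rb=blockat(); print(manip.sense()["qd"].round(3)); D=toolfor(rb[0],40.3,7,.4); plan(*D,1); plan(*toolfor(64.5,40.3,7,.4),4,*D)
E
```

```text
rear-bottom [44.  0. 43.] yaw,tilt,roll [ 0.   7.  -0.1]
[ 0.002  0.001  0.     0.    -0.001  0.002  0.   ]
{"dx": 2.4, "dy": -0.4, "dz": 1.3, "ax": 0.1, "ay": 0.0, "az": -0.1}
{"dx": 2.4, "dy": -0.0, "dz": -4.5, "ax": 0.0, "ay": 0.0, "az": 0.0}
{"dx": 2.4, "dy": -0.0, "dz": -4.5, "ax": 0.0, "ay": 0.0, "az": 0.0}
{"dx": 2.4, "dy": -0.0, "dz": -4.5, "ax": 0.0, "ay": 0.0, "az": 0.0}
{"dx": 2.4, "dy": -0.0, "dz": -4.5, "ax": 0.0, "ay": 0.0, "az": 0.0}
```

>>> apply_moves([
  {"dx": 2.4, "dy": -0.4, "dz": 1.3, "ax": 0.1, "ay": 0, "az": -0.1, "jaw": 1},
  {"dx": 0, "dy": 0, "dz": 0, "ax": 0, "ay": 0, "az": 0, "jaw": 1},
  {"dx": 0, "dy": 0, "dz": 0, "ax": 0, "ay": 0, "az": 0, "jaw": 1},
])

```text
t: 8.8
ee_pos: [0.6498, 0.0211, 0.0782]
eef_rot: [0.616, 0.596, -0.371, 0.357]
contact_force: [-0.0, 0.9, 0.5]
width: 0.0497
```

>>> apply_moves([
  {"dx": 2.4, "dy": 0, "dz": -4.5, "ax": 0, "ay": 0, "az": 0, "jaw": 1},
  {"dx": 2.4, "dy": 0, "dz": -4.5, "ax": 0, "ay": 0, "az": 0, "jaw": 1},
  {"dx": 0, "dy": 0, "dz": 0, "ax": 0, "ay": 0, "az": 0, "jaw": 1},
  {"dx": 0, "dy": 0, "dz": 0, "ax": 0, "ay": 0, "az": 0, "jaw": 1},
])

```text
t: 9.2
ee_pos: [0.6503, 0.0315, 0.0785]
eef_rot: [0.616, 0.596, -0.371, 0.357]
contact_force: [-0.2, -1.5, -0.1]
width: 0.0497
```

```bash
python3 - <<'E'
from h import *
rb=blockat(); print(manip.sense()["qd"].round(3)); plan(*toolfor(64.5,40.3,7,.4),4)
E
```

```text
rear-bottom [54.8  0.6 40.3] yaw,tilt,roll [0.1 7.  0. ]
[ 0.004  0.     0.001 -0.    -0.005  0.005  0.   ]
{"dx": 1.1, "dy": 0.0, "dz": -2.1, "ax": 0.0, "ay": 0.0, "az": 0.0}
{"dx": 1.1, "dy": 0.0, "dz": -2.1, "ax": 0.0, "ay": 0.0, "az": 0.0}
{"dx": 1.1, "dy": 0.0, "dz": -2.1, "ax": 0.0, "ay": 0.0, "az": 0.0}
{"dx": 1.1, "dy": 0.0, "dz": -2.1, "ax": 0.0, "ay": 0.0, "az": 0.0}
```

>>> apply_moves([
  {"dx": 1.1, "dy": 0, "dz": -2.1, "ax": 0, "ay": 0, "az": 0, "jaw": 1},
  {"dx": 1.1, "dy": 0, "dz": -2.1, "ax": 0, "ay": 0, "az": 0, "jaw": 1},
  {"dx": 1.1, "dy": 0, "dz": -2.1, "ax": 0, "ay": 0, "az": 0, "jaw": 1},
  {"dx": 1.1, "dy": 0, "dz": -2.1, "ax": 0, "ay": 0, "az": 0, "jaw": 1},
  {"dx": 0, "dy": 0, "dz": 0, "ax": 0, "ay": 0, "az": 0, "jaw": 1},
])

```text
t: 9.7
ee_pos: [0.6506, 0.0406, 0.0784]
eef_rot: [0.616, 0.596, -0.371, 0.357]
contact_force: [-1.7, -6.9, -0.3]
width: 0.0495
```

```bash
python3 - <<'E'
from h import *
s=manip.sense(); rb=blockat(); f=manip.grab_frame("side"); cv2.imwrite("pics/s4.png",cv2.resize(f["color"][120:220,210:360],None,fx=5,fy=5,interpolation=cv2.INTER_CUBIC))
for k in ("contact_force","wrist_torque"): print(s[k].round(2))
plan(*toolfor(64.5,40.3,0,.4),5)
E
```

```text
rear-bottom [63.9  0.5 40.2] yaw,tilt,roll [0.  7.1 0. ]
[-1.69 -6.93 -0.27]
[-1.99  0.2   0.09]
{"dx": 1.9, "dy": 0.0, "dz": 1.7, "ax": -0.0, "ay": 1.4, "az": 0.0}
{"dx": 1.9, "dy": 0.0, "dz": 1.8, "ax": -0.0, "ay": 1.4, "az": 0.0}
{"dx": 1.8, "dy": 0.0, "dz": 1.8, "ax": -0.0, "ay": 1.4, "az": 0.0}
{"dx": 1.8, "dy": 0.0, "dz": 1.9, "ax": -0.0, "ay": 1.4, "az": 0.0}
{"dx": 1.7, "dy": 0.0, "dz": 1.9, "ax": -0.0, "ay": 1.4, "az": 0.0}
```

View pics/s4.png

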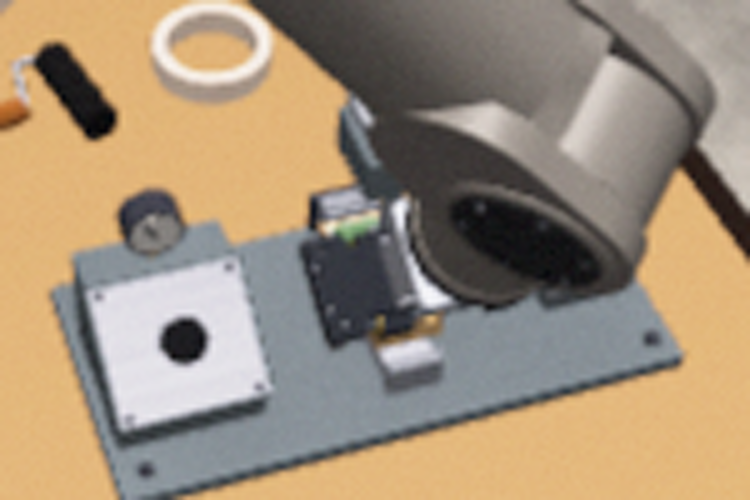

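The block is in the nest: its rear reaches the jaw at (345,210) and its front end is visible above the stop at (410,330). The spring force of 7 N matches about 9 mm of jaw travel. Next I lower the front end.

>>> apply_moves([
  {"dx": 1.9, "dy": 0, "dz": 1.7, "ax": 0, "ay": 1.4, "az": 0, "jaw": 1},
  {"dx": 1.9, "dy": 0, "dz": 1.8, "ax": 0, "ay": 1.4, "az": 0, "jaw": 1},
  {"dx": 1.8, "dy": 0, "dz": 1.8, "ax": 0, "ay": 1.4, "az": 0, "jaw": 1},
  {"dx": 1.8, "dy": 0, "dz": 1.9, "ax": 0, "ay": 1.4, "az": 0, "jaw": 1},
  {"dx": 0, "dy": 0, "dz": 0, "ax": 0, "ay": 0, "az": 0, "jaw": 1},
])

```text
t: 10.25
ee_pos: [0.6503, 0.0368, 0.0679]
eef_rot: [0.634, 0.612, -0.341, 0.327]
contact_force: [-0.9, -6.0, 1.1]
width: 0.0499
```

```bash
python3 - <<'E'
from h import *
s=manip.sense(); rb=blockat(); 
for k in ("contact_force","wrist_torque"): print(s[k].round(2))
plan(*toolfor(64.5,40.3,0,.4),2)
E
```

```text
rear-bottom [63.3  0.5 39.8] yaw,tilt,roll [-0.1  1.4  0.1]
[-0.91 -6.    1.11]
[-1.7   0.29  0.24]
{"dx": 1.0, "dy": 0.1, "dz": 0.3, "ax": -0.1, "ay": 0.7, "az": 0.0}
{"dx": 1.0, "dy": 0.1, "dz": 0.3, "ax": -0.1, "ay": 0.7, "az": 0.0}
```

>>> apply_moves([
  {"dx": 1, "dy": 0, "dz": 0.6, "ax": 0, "ay": 0.7, "az": 0, "jaw": 1},
  {"dx": 1, "dy": 0, "dz": 0.8, "ax": 0, "ay": 0.7, "az": 0, "jaw": 1},
  {"dx": 0, "dy": 0, "dz": 0, "ax": 0, "ay": 0, "az": 0, "jaw": 1},
  {"dx": 0, "dy": 0, "dz": 0, "ax": 0, "ay": 0, "az": 0, "jaw": 1},
])

```text
t: 10.65
ee_pos: [0.6504, 0.0376, 0.0658]
eef_rot: [0.638, 0.616, -0.333, 0.32]
contact_force: [-1.1, -7.0, -0.6]
width: 0.0495
```

```bash
python3 - <<'E'
from h import *
s=manip.sense(); rb=blockat(); 
for k in ("contact_force","wrist_torque"): print(s[k].round(2))
plan(*toolfor(60.5,40.2,0,.4),2)
E
```

```text
rear-bottom [64.7  0.5 40.1] yaw,tilt,roll [-0.   0.   0.1]
[-1.12 -7.04 -0.55]
[-1.92  0.28  0.26]
{"dx": -1.2, "dy": 0.0, "dz": 1.7, "ax": -0.0, "ay": 0.0, "az": 0.0}
{"dx": -1.2, "dy": 0.0, "dz": 1.7, "ax": -0.0, "ay": 0.0, "az": 0.0}
```

>>> apply_moves([
  {"dx": -1.2, "dy": 0, "dz": 1.7, "ax": 0, "ay": 0, "az": 0, "jaw": 1},
  {"dx": -1.2, "dy": 0, "dz": 1.7, "ax": 0, "ay": 0, "az": 0, "jaw": 1},
  {"dx": 0, "dy": 0, "dz": 0, "ax": 0, "ay": 0, "az": 0, "jaw": 1},
  {"dx": 0, "dy": 0, "dz": 0, "ax": 0, "ay": 0, "az": 0, "jaw": 0.3},
  {"dx": 0, "dy": 0, "dz": 0, "ax": 0, "ay": 0, "az": 0, "jaw": 0.2},
])

```text
t: 11.15
ee_pos: [0.6503, 0.0351, 0.0661]
eef_rot: [0.638, 0.617, -0.332, 0.32]
contact_force: [0.2, -0.2, -0.5]
width: 0.0624
```

>>> apply_moves([
  {"dx": 0, "dy": 0, "dz": 0, "ax": 0, "ay": 0, "az": 0, "jaw": 0.2},
  {"dx": 0, "dy": 0, "dz": 0, "ax": 0, "ay": 0, "az": 0, "jaw": 0.2},
  {"dx": -20, "dy": 0, "dz": 0, "ax": 0, "ay": 0, "az": 0, "jaw": 0.2},
  {"dx": -30, "dy": 0, "dz": 0, "ax": 0, "ay": 0, "az": 0, "jaw": 0.2},
  {"dx": -40, "dy": 0, "dz": 0, "ax": 0, "ay": 0, "az": 0, "jaw": 0.2},
])

```text
t: 11.65
ee_pos: [0.648, -0.0178, 0.1407]
eef_rot: [0.637, 0.618, -0.333, 0.319]
contact_force: [-0.6, -0.0, 0.9]
width: 0.075
```

Now I back out a little, then check how the block sits.

>>> apply_moves([
  {"dx": -25, "dy": 0, "dz": 30, "ax": 0, "ay": 0, "az": 0, "jaw": 0.2},
  {"dx": -10, "dy": 0, "dz": 20, "ax": 0, "ay": 0, "az": 0, "jaw": 0.2},
  {"dx": 0, "dy": 0, "dz": 0, "ax": 0, "ay": 0, "az": 0, "jaw": 0.2},
  {"dx": 0, "dy": 0, "dz": 0, "ax": 0, "ay": 0, "az": 0, "jaw": 0.2},
])

```text
t: 12.05
ee_pos: [0.6465, -0.0793, 0.1404]
eef_rot: [0.638, 0.616, -0.333, 0.32]
contact_force: [0.7, 1.0, -0.4]
width: 0.0753
```

```bash
cat > chk.py <<'E'
from h import *
import sys
s=manip.sense(); f=manip.grab_frame("wrist"); cv2.imwrite(f"pics/{sys.argv[1]}.png",f["color"])
W=cloud(f,wristT(f,s)); P=RN.inv().apply((W-NEST*[1,1,0]).reshape(-1,3)).reshape(W.shape)*1e3
c=f["color"].astype(int)
def rep(n,m):
    q=P[m]; 
    if len(q)<20: print(n,len(q)); return
    A=np.c_[q[:,:2],np.ones(len(q))]; sl=np.linalg.lstsq(A,q[:,2],rcond=None)[0]; r=cv2.minAreaRect(q[:,:2].astype(np.float32))
    print(n,len(q),"min",np.percentile(q,1,0).round(1),"max",np.percentile(q,99,0).round(1),"slope",np.degrees(np.arctan(sl[:2])).round(1),np.round(r[0],1),np.round(r[1],1),round(r[2],1))
box=(abs(P[...,1])<30)&(abs(P[...,0])<75)
rep("green",box&(c[...,1]-c[...,2]>15)&(P[...,2]>45)&(P[...,2]<70))
rep("blocktop",box&(P[...,2]>53)&(P[...,2]<62)&(abs(P[...,0])<65))
rep("stop",box&(P[...,2]>44.5)&(P[...,2]<50)&(P[...,0]<-57))
rep("jaw",(abs(P[...,1])<30)&(P[...,2]>62)&(P[...,2]<80)&(P[...,0]>45)&(P[...,0]<95))
E
python3 chk.py w5
```

```text
green 1728 min [-51.3 -16.7  56.2] max [16.2 18.4 59. ] slope [-0.1  0. ] [0.5 1. ] [105.   35.6] 0.2
blocktop 4863 min [-59.8 -23.6  54.5] max [57.9 25.4 59. ] slope [0.1 0.1] [0.1 0.9] [ 50.1 121.4] 90.0
stop 649 min [-70.  -21.4  44.6] max [-59.2  23.2  49.7] slope [ 7.5 -0. ] [-64.6   0.9] [49.  11.3] 90.0
jaw 442 min [ 54.3 -19.   62.4] max [74.3 19.8 70.9] slope [14.   0.1] [64.7  0.4] [21.4 39.2] 0.4
```

View pics/w5.png

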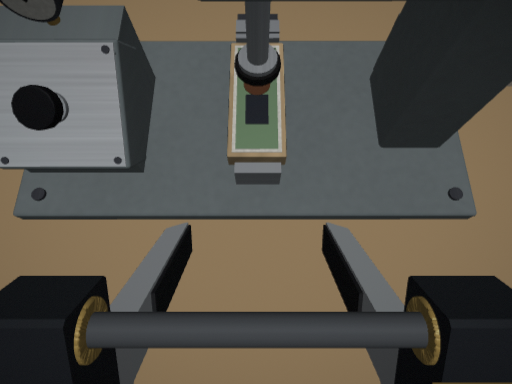

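The block lies flat and central, between the jaw at (257,27) and the stop at (257,168). The cap is at (38,107). Now the knob.

```bash
python3 - <<'E'
from h import *
s=manip.sense(); f=manip.grab_frame("wrist"); W=cloud(f,wristT(f,s)); c=f["color"].astype(int)
a=RN.apply([-np.sin(np.radians(35)),0,np.cos(np.radians(35))]); e1=RN.apply([np.cos(np.radians(35)),0,np.sin(np.radians(35))]); e2=RN.apply([0,1,0])
pan=np.array([.491,.0525,.085]); Q=np.stack([(W-pan)@e1,(W-pan)@e2,(W-pan)@a],-1)*1e3
n=(abs(Q[...,0])<40)&(abs(Q[...,1])<40)
p=Q[n&(c.max(-1)>100)&(abs(Q[...,2])<8)]; print("panel h",np.median(p[:,2]))
k=Q[n&(Q[...,2]>18)]; print("cap",len(k),np.percentile(k,[1,50,99],0).round(1).tolist(), cv2.minEnclosingCircle(k[:,:2].astype(np.float32)))
top=k[k[:,2]>np.median(k[:,2])-2]; print(cv2.minEnclosingCircle(top[:,:2].astype(np.float32)),top.mean(0))
E
```

```text
panel h -0.081587223910819
cap 1752 [[-15.1, -16.0, 18.6], [0.3, -2.5, 24.7], [14.6, 13.8, 26.5]] ((-0.4488379955291748, -0.5938272476196289), 16.521812438964844)
((-0.4488379955291748, -0.5938272476196289), 16.521812438964844) [-0.17065754 -1.22472107 24.76619891]
```

```bash
cat >> h.py <<'E'
KA=RN.apply([-np.sin(np.radians(35)),0,np.cos(np.radians(35))]); KE1=RN.apply([np.cos(np.radians(35)),0,np.sin(np.radians(35))])
CAP=np.array([.491,.0525,.085])-.0003*KE1-.0007*RN.apply([0,1,0])+.02*KA; KR=leanR(35,-2)
def knob(h): return CAP+(h+6)/1e3*KA,KR   # grasp point h mm out of cap centre
E
python3 - <<'E'
from h import *
print(CAP,KR.as_matrix()[:,0]+KA)
A=knob(60); plan(*A,5); print(); plan(*knob(3),3,*A)
E
```

```text
[0.49129065 0.04076543 0.10121097] [ 5.20417043e-17  1.11022302e-16 -1.11022302e-16]
{"dx": 6.2, "dy": -31.9, "dz": -14.0, "ax": -0.0, "ay": -0.0, "az": 0.0}
{"dx": 6.2, "dy": -31.9, "dz": -14.0, "ax": -0.0, "ay": -0.0, "az": 0.0}
{"dx": 6.2, "dy": -31.9, "dz": -14.0, "ax": -0.0, "ay": -0.0, "az": 0.0}
{"dx": 6.2, "dy": -31.9, "dz": -14.0, "ax": -0.0, "ay": -0.0, "az": 0.0}
{"dx": 6.1, "dy": -31.9, "dz": -14.0, "ax": -0.0, "ay": -0.0, "az": 0.0}

{"dx": 19.0, "dy": -0.0, "dz": 0.0, "ax": 0.0, "ay": 0.0, "az": 0.0}
{"dx": 19.0, "dy": -0.0, "dz": 0.0, "ax": 0.0, "ay": 0.0, "az": 0.0}
{"dx": 19.0, "dy": -0.0, "dz": 0.0, "ax": 0.0, "ay": 0.0, "az": 0.0}
```

>>> apply_moves([
  {"dx": 6.2, "dy": -31.9, "dz": -14, "ax": 0, "ay": 0, "az": 0, "jaw": 0.2},
  {"dx": 6.2, "dy": -31.9, "dz": -14, "ax": 0, "ay": 0, "az": 0, "jaw": 0.2},
  {"dx": 6.2, "dy": -31.9, "dz": -14, "ax": 0, "ay": 0, "az": 0, "jaw": 0.2},
  {"dx": 6.2, "dy": -31.9, "dz": -14, "ax": 0, "ay": 0, "az": 0, "jaw": 0.2},
  {"dx": 6.1, "dy": -31.9, "dz": -14, "ax": 0, "ay": 0, "az": 0, "jaw": 0.2},
])

```text
t: 12.65
ee_pos: [0.4883, 0.0038, 0.1553]
eef_rot: [0.637, 0.618, -0.332, 0.32]
contact_force: [0.1, 0.7, 0.6]
width: 0.0751
```

>>> apply_moves([
  {"dx": 0, "dy": 0, "dz": 0, "ax": 0, "ay": 0, "az": 0, "jaw": 0.2},
  {"dx": 0, "dy": 0, "dz": 0, "ax": 0, "ay": 0, "az": 0, "jaw": 0.2},
  {"dx": 0, "dy": 0, "dz": 0, "ax": 0, "ay": 0, "az": 0, "jaw": 0.2},
])

```text
t: 12.95
ee_pos: [0.4906, 0.0024, 0.1552]
eef_rot: [0.638, 0.617, -0.332, 0.32]
contact_force: [-0.5, 0.2, -0.4]
width: 0.0752
```

```bash
python3 - <<'E'
from h import *
A=knob(20); plan(*A,3); print(); plan(*knob(3),3,*A)
E
```

```text
{"dx": 13.4, "dy": -0.2, "dz": -0.1, "ax": 0.0, "ay": -0.0, "az": 0.0}
{"dx": 13.4, "dy": -0.2, "dz": -0.1, "ax": 0.0, "ay": -0.0, "az": 0.0}
{"dx": 13.4, "dy": -0.2, "dz": -0.1, "ax": 0.0, "ay": -0.0, "az": 0.0}

{"dx": 5.7, "dy": 0.0, "dz": 0.0, "ax": 0.0, "ay": 0.0, "az": 0.0}
{"dx": 5.7, "dy": 0.0, "dz": 0.0, "ax": 0.0, "ay": 0.0, "az": 0.0}
{"dx": 5.7, "dy": 0.0, "dz": 0.0, "ax": 0.0, "ay": 0.0, "az": 0.0}
```

>>> apply_moves([
  {"dx": 13.4, "dy": -0.2, "dz": -0.1, "ax": 0, "ay": 0, "az": 0, "jaw": 0.2},
  {"dx": 13.4, "dy": -0.2, "dz": -0.1, "ax": 0, "ay": 0, "az": 0, "jaw": 0.2},
  {"dx": 13.4, "dy": -0.2, "dz": -0.1, "ax": 0, "ay": 0, "az": 0, "jaw": 0.2},
  {"dx": 8, "dy": 0, "dz": 0, "ax": 0, "ay": 0, "az": 0, "jaw": 0.2},
  {"dx": 4, "dy": 0, "dz": 0, "ax": 0, "ay": 0, "az": 0, "jaw": 0.2},
])

```text
t: 13.45
ee_pos: [0.4897, 0.0332, 0.1112]
eef_rot: [0.637, 0.617, -0.333, 0.319]
contact_force: [0.7, -0.3, -0.6]
width: 0.0751
```

>>> apply_moves([
  {"dx": 4.5, "dy": 0, "dz": 0, "ax": 0, "ay": 0, "az": 0, "jaw": 0.2},
  {"dx": 0, "dy": 0, "dz": 0, "ax": 0, "ay": 0, "az": 0, "jaw": 1},
  {"dx": 0, "dy": 0, "dz": 0, "ax": 0, "ay": 0, "az": 0, "jaw": 1},
  {"dx": 0, "dy": 0, "dz": 0, "ax": 0, "ay": 0, "az": 0, "jaw": 1},
  {"dx": 0, "dy": 0, "dz": 0, "ax": 0, "ay": 0, "az": 0, "jaw": 1},
])

```text
t: 13.95
ee_pos: [0.4904, 0.0348, 0.1089]
eef_rot: [0.638, 0.617, -0.332, 0.32]
contact_force: [0.2, 0.1, -0.1]
width: 0.0468
```

>>> apply_moves([
  {"dx": 0, "dy": 0, "dz": 0, "ax": 0, "ay": 0, "az": 0, "jaw": 1},
  {"dx": 0, "dy": 0, "dz": 0, "ax": 0, "ay": 0, "az": 0, "jaw": 1},
])

```text
t: 14.15
ee_pos: [0.4909, 0.0348, 0.1089]
eef_rot: [0.638, 0.616, -0.332, 0.32]
contact_force: [5.6, 3.1, -2.9]
width: 0.0316
```

```bash
python3 - <<'E'
from h import *
p,R=pose(); print((p-CAP)@KA*1e3-6, manip.sense()["contact_force"]@KA); plan(*knob(3),1)
E
```

```text
3.702881631953712 -4.287442267883875
{"dx": 0.7, "dy": 0.2, "dz": -0.5, "ax": -0.0, "ay": -0.0, "az": 0.1}
```

>>> apply_moves([
  {"dx": -4, "dy": 0.2, "dz": 0, "ax": 0, "ay": 0, "az": 0, "jaw": 1},
  {"dx": -4, "dy": 0, "dz": 0, "ax": 0, "ay": 0, "az": 0, "jaw": 1},
  {"dx": -4, "dy": 0, "dz": 0, "ax": 0, "ay": 0, "az": 0, "jaw": 1},
  {"dx": -4, "dy": 0, "dz": 0, "ax": 0, "ay": 0, "az": 0, "jaw": 1},
  {"dx": 0, "dy": 0, "dz": 0, "ax": 0, "ay": 0, "az": 0, "jaw": 1},
])

```text
t: 14.65
ee_pos: [0.4906, 0.0256, 0.122]
eef_rot: [0.638, 0.617, -0.332, 0.32]
contact_force: [4.2, 0.1, 0.6]
width: 0.0314
```

```bash
python3 - <<'E'
from h import *
s=manip.sense();p,R=pose(s); print((p-CAP)@KA*1e3-6, s["contact_force"]@KA,s["contact_force"],s["width"])
f=manip.grab_frame("side"); cv2.imwrite("pics/s6.png",cv2.resize(f["color"][100:230,200:370],None,fx=4.5,fy=4.5,interpolation=cv2.INTER_CUBIC))
for l in ("pad","knob_cap"): print([(np.round(d["centre"],3).tolist(),round(d["confidence"],2)) for d in manip.tip_of(f,l)[:2]])
E
```

```text
19.74081143075782 0.37893918628639983 [4.1556487  0.05983371 0.60602095] 0.03142655157530583
[]
[]
```

View pics/s6.png

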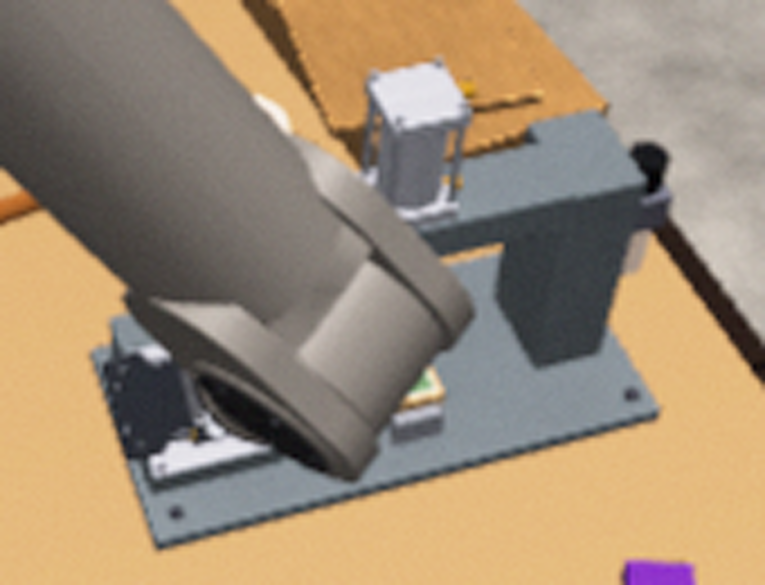

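The arm hides the pad here, but the block's front end still shows at the stop (418,385). I'll check the pad height with the wrist depth.

```bash
cat > padz.py <<'E'
from h import *
s=manip.sense(); print("t",s["t"]); f=manip.grab_frame("wrist"); cv2.imwrite("pics/wk%d.png"%(s["t"]*100),f["color"])
W=cloud(f,wristT(f,s)); P=RN.inv().apply((W-NEST*[1,1,0]).reshape(-1,3)).reshape(W.shape)*1e3
q=P[(np.hypot(P[...,0],P[...,1])<20)&(P[...,2]>50)]; print(len(q)); print(np.histogram(q[:,2],bins=range(50,190,8)))
E
python3 padz.py
```

```text
t 14.8
2784
(array([218, 734, 961, 206, 221, 244, 177,  23,   0,   0,   0,   0,   0,
         0,   0,   0,   0]), array([ 50,  58,  66,  74,  82,  90,  98, 106, 114, 122, 130, 138, 146,
       154, 162, 170, 178, 186]))
```

The pad is down, with its top at about 70 mm. I hold for more than 3 s.

```bash
python3 - <<'E'
from h import *
for i in range(68): manip.grab_frame("top")
s=manip.sense();p,R=pose(s); print((p-CAP)@KA*1e3-6, s["contact_force"],s["width"])
E
python3 padz.py
```

```text
19.712917495940438 [ 4.91265414 -1.1258337   1.2014282 ] 0.0312969807097705
t 18.25
2788
(array([240, 719, 958, 205, 225, 237, 184,  20,   0,   0,   0,   0,   0,
         0,   0,   0,   0]), array([ 50,  58,  66,  74,  82,  90,  98, 106, 114, 122, 130, 138, 146,
       154, 162, 170, 178, 186]))
```

>>> apply_moves([
  {"dx": 4, "dy": 0, "dz": 0, "ax": 0, "ay": 0, "az": 0, "jaw": 1},
  {"dx": 4, "dy": 0, "dz": 0, "ax": 0, "ay": 0, "az": 0, "jaw": 1},
  {"dx": 4, "dy": 0, "dz": 0, "ax": 0, "ay": 0, "az": 0, "jaw": 1},
  {"dx": 4.5, "dy": 0, "dz": 0, "ax": 0, "ay": 0, "az": 0, "jaw": 1},
  {"dx": 0, "dy": 0, "dz": 0, "ax": 0, "ay": 0, "az": 0, "jaw": 1},
])

```text
t: 18.8
ee_pos: [0.491, 0.0354, 0.1079]
eef_rot: [0.638, 0.617, -0.332, 0.32]
contact_force: [9.0, 3.6, -8.8]
width: 0.031
```

```bash
python3 - <<'E'
from h import *
s=manip.sense();p,R=pose(s); print((p-CAP)@KA*1e3-6, s["contact_force"]@KA,s["width"])
E
python3 padz.py
```

```text
2.5755686003457736 -9.426076959096253 0.0310289202629574
t 18.8
2605
(array([1326,  870,    0,    0,    0,  211,  198,    0,    0,    0,    0,
          0,    0,    0,    0,    0,    0]), array([ 50,  58,  66,  74,  82,  90,  98, 106, 114, 122, 130, 138, 146,
       154, 162, 170, 178, 186]))
```

>>> apply_moves([
  {"dx": 1, "dy": 0, "dz": 0, "ax": 0, "ay": 0, "az": 0, "jaw": 1},
  {"dx": 0, "dy": 0, "dz": 0, "ax": 0, "ay": 0, "az": 0, "jaw": 1},
])

```text
t: 19.05
ee_pos: [0.491, 0.0355, 0.1078]
eef_rot: [0.638, 0.617, -0.332, 0.32]
contact_force: [4.2, -3.1, 6.2]
width: 0.031
```

```bash
python3 - <<'E'
from h import *
s=manip.sense();p,R=pose(s); print((p-CAP)@KA*1e3-6, s["contact_force"]@KA,s["width"])
E
```

```text
2.37726766967125 6.75599317632454 0.03101889501825444
```

The knob is against its inner stop: the push force is now reacted outward with no further travel. Releasing.

>>> apply_moves([
  {"dx": 0, "dy": 0, "dz": 0, "ax": 0, "ay": 0, "az": 0, "jaw": 0.2},
  {"dx": 0, "dy": 0, "dz": 0, "ax": 0, "ay": 0, "az": 0, "jaw": 0.2},
  {"dx": 0, "dy": 0, "dz": 0, "ax": 0, "ay": 0, "az": 0, "jaw": 0.2},
  {"dx": 0, "dy": 0, "dz": 0, "ax": 0, "ay": 0, "az": 0, "jaw": 0.2},
  {"dx": -5, "dy": 0, "dz": 0, "ax": 0, "ay": 0, "az": 0, "jaw": 0.2},
])

```text
t: 19.55
ee_pos: [0.4899, 0.0333, 0.1113]
eef_rot: [0.637, 0.617, -0.333, 0.319]
contact_force: [0.3, 0.6, 0.5]
width: 0.0676
```

>>> apply_moves([
  {"dx": -20, "dy": 0, "dz": 0, "ax": 0, "ay": 0, "az": 0, "jaw": 0.2},
  {"dx": -35, "dy": 0, "dz": 0, "ax": 0, "ay": 0, "az": 0, "jaw": 0.2},
  {"dx": -35, "dy": 10, "dz": 0, "ax": 0, "ay": 0, "az": 0, "jaw": 0.2},
  {"dx": -15, "dy": 25, "dz": 5, "ax": 0, "ay": 0, "az": 0, "jaw": 0.2},
  {"dx": 0, "dy": 25, "dz": 5, "ax": 0, "ay": 0, "az": 0, "jaw": 0.2},
])

```text
t: 20.05
ee_pos: [0.5496, -0.0397, 0.1942]
eef_rot: [0.639, 0.616, -0.332, 0.321]
contact_force: [-0.5, 1.2, 0.6]
width: 0.0748
```

>>> apply_moves([
  {"dx": 0, "dy": 0, "dz": 0, "ax": 0, "ay": 0, "az": 0, "jaw": 0.2},
  {"dx": 0, "dy": 0, "dz": 0, "ax": 0, "ay": 0, "az": 0, "jaw": 0.2},
  {"dx": 0, "dy": 0, "dz": 0, "ax": 0, "ay": 0, "az": 0, "jaw": 0.2},
])

```text
t: 20.35
ee_pos: [0.5472, -0.0375, 0.1915]
eef_rot: [0.638, 0.617, -0.333, 0.319]
contact_force: [-1.0, -0.2, -0.2]
width: 0.0756
```

```bash
python3 chk.py w7; python3 padz.py; python3 - <<'E'
from h import *
s=manip.sense(); f=manip.grab_frame("wrist"); W=cloud(f,wristT(f,s))
Q=np.stack([(W-CAP)@KE1,(W-CAP)@RN.apply([0,1,0]),(W-CAP)@KA],-1)*1e3
for n,m in (("cap",np.hypot(Q[...,0],Q[...,1])<13),("panel",(np.hypot(Q[...,0],Q[...,1])>25)&(np.hypot(Q[...,0],Q[...,1])<38)&(abs(Q[...,0])<30))): print(n,m.sum(),np.median(Q[m][:,2])+20)
E
```

```text
green 1960 min [-51.5 -16.4  56. ] max [52.9 18.3 59.1] slope [-0. -0.] [1.  0.8] [105.9  35.9] 0.0
blocktop 4531 min [-59.5 -22.9  54.4] max [58.  25.9 59.1] slope [ 0.1 -0.5] [2.2 1.4] [124.9  50.3] 0.4
stop 470 min [-69.9 -19.6  44.8] max [-58.9  25.6  49.3] slope [ 6.9 -0.1] [-64.3   2.1] [48.5 12. ] 87.5
jaw 596 min [54.8 -9.1 62.8] max [74.3 20.4 71.2] slope [12.2 -1.2] [64.4  5.5] [20.2 30.8] 1.4
t 20.4
2259
(array([563, 259,   0,   0,   0, 102, 798, 136, 106, 122, 115,  58,   0,
         0,   0,   0,   0]), array([ 50,  58,  66,  74,  82,  90,  98, 106, 114, 122, 130, 138, 146,
       154, 162, 170, 178, 186]))
cap 1795 138.27726698795294
panel 9791 223.36578427123246
```

View pics/w7.png

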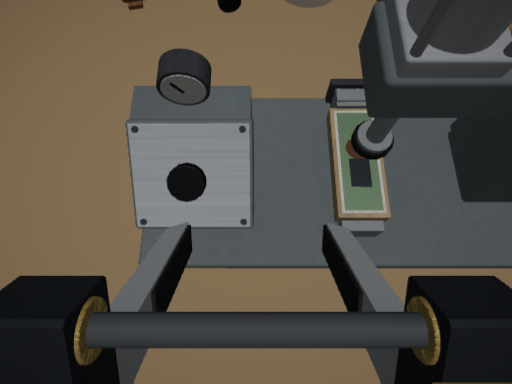

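The block is in the nest at (358,165), the pad is up at (372,140) and the gripper touches nothing. The knob is at (186,182). My cap height check included gripper pixels, so I redo it limited to the panel, then hand in.

```bash
python3 - <<'E'
from h import *
s=manip.sense(); f=manip.grab_frame("wrist"); W=cloud(f,wristT(f,s))
Q=np.stack([(W-CAP)@KE1,(W-CAP)@RN.apply([0,1,0]),(W-CAP)@KA],-1)*1e3
r=np.hypot(Q[...,0],Q[...,1]); l=Q[...,2]<40
h=[np.median(Q[m&l][:,2])+20 for m in (r<13,(r>25)&(r<38))]; print("cap top, panel",h)
if abs(h[0]-h[1]-26)<2.5: manip.sign_off(); print("signed off")
E
```

```text
cap top, panel [np.float64(24.85421614245559), np.float64(-0.09558278289939537)]
the job is handed in; nothing more can be done
signed off
```

The block is loaded and pressed, the knob is back home, and I handed the job in at about 20.5 s of the 72 s allowed.

I gripped the long block near its front end and slid it tilted 7° under the jaw lip. I pushed it back about 4 mm (gripper reading), lowered it behind the stop and let go. I then pulled the knob out 16 mm, held it for about 3.7 s and pushed it in again.

**Last checks**
- **Block:** it lies flat with its picture up. It is within about 1 mm of centre in both directions, touching the stop with the jaw closed on it.
- **Pad:** depth readings showed it down on the block at the start and end of the hold, and raised after the knob went in.
- **Knob:** the cap's top is 25 mm off the panel, where 26 mm is expected when fully in. When I pushed it a little further at the end it moved only 0.2 mm, so it is against its inner stop.
- **Robot:** the gripper is open and clear of everything. Contact force readings stayed below about 13 N. I had no contact with the other items.

**Readings that failed or disagreed**
- **First cap check:** the first reading after release was wrong because it picked up gripper pixels, so I repeated it with those excluded.
- **Network check:** neither the pad nor the knob was found in the side view during the hold, because the arm hid them.
- **One side of the block:** the last fit to the whole top surface put the centre 2.2 mm along and 1.4 mm across. That fit picks up neighbouring edges. The fit to the printed picture gave 1.0 mm and 0.8 mm, which I trust more.

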